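# Gauge the coin tube

## Robot

A 6-joint arm with a two-finger parallel gripper is mounted at the origin on the work surface. World frame = base frame: x ahead of the robot, y to its left, z up, the work surface at z = 0. Lengths are in m, angles in rad, forces in N, time in s.
With the tool pointing down it reaches from about 0.3 to 0.775 m from the base axis. Payload 14.6 kg.
Tool frame: the origin (TCP) lies midway between the tips of the shut fingers; the grasp point (between the pads) lies 19 mm behind it (ctrl.hold_point_z is the distance from the TCP to the grasp point, in m); z points along the fingers, x is the direction in which the jaws open and shut, and the axes are right-handed (so a half turn about z gives the same grasp; the last joint's range is limited). The gripper opens to 94 mm and grips with 3 to 60 N. Pads are 16 mm wide; open, the fingers measure 119 mm over their backs; the gripper's body (75 mm by 177 mm) begins 78 mm behind the grasp point.
Start: joints at [-0.067, 0.3, 1.521, -0, 1.321, -0.067], TCP at [0.55, -0, 0.205] pointing down, gripper open.
Joint ranges: [-3.03, 3.03], [-0.79, 2.21], [0.23, 2.52], [-1.04, 4.18], [0, 3.07], [-2.55, 2.55]. Speed limits (rad/s): [2.22, 2.22, 2.57, 3.14, 3.14, 3.14].

## Interface

Orientations are given as [roll, pitch, yaw] about the fixed x, y, z axes, in that order (R = Rz(yaw) Ry(pitch) Rx(roll)).
In Python, from station import ctrl, viewer, ticket, nets gives the robot as it stands.
- The arm moves only by the tool carry_out, never from a script. Its argument "commands" is one flat list of numbers, 7 for each row, row after row: the closure, from -1 (fully open) to 1 (shut), so that 0 is half open, then the shift along the world's x, y, z in cm, then the turn, a rotation vector about the world's x, y, z in rad. In form: [gripper, tx, ty, tz, ax, ay, az, gripper, tx, ty, tz, ax, ay, az, ...]. A call has 1 to 12 rows; each row is the pose to reach, as a shift and turn from the pose measured when the call began; what a row does not reach only later rows make up. A row lasts 1/12 s, in which the tool goes at most 41.7 mm and 7.16 degrees, less where a joint would pass 70% of its speed; a pose out of reach is approached as far as the arm can. A call with a gripper value outside its range is refused whole. The fingers move at their own pace and stop on an object; "force" is the grip in N (left out, the last holds). Time passes only in rows, so rows that repeat a pose let the fingers close. It gives the time, the measured TCP pose, the force and the opening at its end, in the units of the state.
- ctrl.get_obs(): the state, without advancing time (a new reading comes with each control period).
- viewer.camera(name): name is "scene" or "side" or "wrist"; returns (picture, depth): 420x560x3 uint8, blue, green, red; 420x560 float32, m along the optical axis (not along the pixel's ray), 0 where there is no reading.
- viewer.camera_info(name): a dict with "fx", "fy", "cx", "cy" (pixels), "R" (3x3) and "t" (3): a world point X has camera coordinates R X + t. Camera axes: x right, y down, z forward; pixel columns grow to the right and rows downward; lengths in m; the calibration is good to about 2 mm. A picture is of the moment at which its call begins: read the wrist's pose just before it. camera_info takes no time and is no camera call; for the wrist camera it gives the pose at the moment of the call.
- ticket.hand_in(): hands the job in, once; it reports no verdict.
Trained networks look in the newest picture that a camera, given by its name, has taken for a name from the list of things; names that differ only in an ending like _2 or _b are one class to them, and where a whole thing is asked for, a point or a joint stands for the part that bears it (a point fixed in the world has none). Each returns a list of dicts, best first, with "confidence" (0 to 1); they miss things now and then, are a little off and sometimes report something else, mostly with a low value. They report only what shows in the picture. A call takes as long as a camera call. They do not tell look-alikes from the thing itself.
- nets.silhouettes(camera, thing): "region" (420x560 bool, what is visible of it) and "extent" ([left, top, right, bottom] in pixels, round what is visible of it).
The state is a dict: "time_s": time; "qpos": joint angles; "joint_vel": joint speeds; "tau": joint torques, N m; "ee_pos": TCP position; "eef_rot": TCP orientation; "force": force on the tool from outside, world axes, zero at the start; "moment": the same for the moment, N m; "grip_width": finger opening in m.
Only numpy, scipy, OpenCV 4.12 (cv2) and the standard library are available. Lean on these libraries where they do the work, as an engineer would, in place of code of your own. Each camera call takes 0.05 s, during which the arm holds its last target. There are 200 camera calls.

## Task

Check how full the coin tube is: take the round-headed depth gauge out of its stand, slide it down the tube, through the stiff guide in the tube's mouth, until it stands firmly on the coins, feeling the push climb past the drag of the guide but never pressing hard, and leave it there. Then raise the flat-headed level marker until its top is level with the top of the gauge, so that the exposed length can be read off it. Touch gently and leave everything else on the counter where it is.

Things in the scene. Friction and masses are not known exactly. Their poses are not given: they have to be found in the camera images.
- dispenser: Foot of the coin dispenser: grey metal slab 100 x 80 x 20 mm, fixed. Origin at the centre of its underside. Inside the tube on its middle it carries a stack of coins that cannot be seen; the stack's top lies 41 to 73 mm below the tube's mouth. The coins lie on a stiff spring and give 1 mm for each 3 N. Press on them with 5 to 12 N, never with more than 20 N.
- tube: Upright steel coin tube, 30 mm outside, on the middle of the dispenser's foot; its top 45 mm is a black guide bush 36 to 42 mm wide. Origin on its axis at its lower end. Two sprung shoes in the bush, 20 mm below the rim (felt from 23 mm down), pinch the gauge's shaft: pushing the tapered foot between them takes up to 8 N, sliding on 3 to 5 N, so it does not drop by itself; only on the coins does the push climb steadily.
- tube_mouth (a point): Centre of the coin tube's open upper rim, 100 mm above the counter, z up along the tube. The mouth is a funnel narrowing from about 25 mm to 15 mm within the first 10 mm; below it is a 35 mm long hole 15 mm wide.
- gauge: Depth gauge, loose, about 150 g, 160 mm long: steel shaft 13 mm in diameter with a tapered foot (6 mm wide at its end, full width 14 mm further up) under a round aluminium head 24 mm in diameter and 40 mm tall. Origin at the end of its foot, z up along the shaft. At the start it hangs upright in its stand, its head resting on the stand's rim, its top 173 mm above the counter.
- gauge_grip (a point): Centre of the gauge's round head, 20 mm below its top and 140 mm above its foot: where to grasp it from above, in any yaw.
- gauge_top (a point): Centre of the top face of the gauge's head.
- gauge_foot (a point): End of the gauge's tapered foot.
- stand: The gauge's stand: grey base 60 x 60 x 12 mm with a dark steel tube 22 mm outside, 16 mm inside, whose rim is 133 mm above the counter; fixed. Origin at the centre of its underside.
- marker_base: Base of the level marker: grey base 70 x 60 x 12 mm with a dark steel sleeve 22 mm in diameter and 90 mm tall; fixed. Origin at the centre of its underside; the long side of the marker's head lies along its x axis.
- marker (a joint): Height of the level marker in m: 0 at its lowest (top 135 mm above the counter), growing as it is pulled straight up, up to 0.115 (top 250 mm). It slides stiffly (about 4 N) and stays where it is left.
- marker_grip (a point): Centre of the marker's flat head, a plain aluminium bar 40 mm long (along its x), 14 mm wide (along its y) and 30 mm tall on a 11 mm stem: grasp it from above across the 14 mm.
- marker_top (a point): Centre of the top face of the marker's head, 15 mm above marker_grip.
- coin_roll_a: Paper-wrapped coin roll standing on end, 26 mm diameter, 45 mm tall; a bystander. Origin at its underside.
- coin_roll_b: Another such coin roll, standing; a bystander.
- tumbler: White lidded tumbler, 72 mm diameter, 150 mm tall; a bystander.
- tape_roll: Roll of receipt paper lying flat, 76 mm diameter, 25 mm tall; a bystander.
- coin_bowl: Shallow steel bowl, 100 mm wide, 35 mm tall; a bystander.
- stapler: Stapler, 130 x 35 x 42 mm; a bystander.
- cup: Open white cup, 90 mm wide, 130 mm tall; a bystander.
There are look-alikes about, which are no part of the job. What is shaped like the dispenser but blue is not meant.

How it is judged:
By the outcome, as a careful person would: the job done as asked, in the order asked, and still so for the second after the job is handed in, with the robot touching nothing.
It also fails if it takes over 59 s, if anything falls off the work surface, if the arm or the gripper's body presses on something with over 40 N, if the wrist force passes 120 N, or if a joint passes its speed limit or range.

## Working session

There is one attempt and no reset: what is moved stays moved. The work goes in short steps, Python scripts to look and compute and a tool call to move; the robot and the scene stay as the last step left them, time stands still between calls to the robot, and variables do not carry over. Pictures are saved under pics/ and viewed, about 8 in all and at most 12, crops included, and the job is handed in when it is done.

Besides the shell and the picture viewer there is one more tool, called by a JSON object that holds its "name" and its "arguments". carry_out: Moves the arm, as the interface text tells. Its arguments: {"type":"object","properties":{"commands":{"type":"array","items":{"type":"number"}},"force":{"type":"number"}},"required":["commands"]}

```bash
mkdir -p pics
cat > h.py <<'E'
import numpy as np, cv2
from station import ctrl, viewer, ticket, nets
def cloud(name):
    i=viewer.camera_info(name); im,d=viewer.camera(name)
    v,u=np.mgrid[:420,:560]
    c=np.stack([(u-i['cx'])/i['fx']*d,(v-i['cy'])/i['fy']*d,d],-1)
    P=(c-np.array(i['t']))@np.array(i['R'])
    P[d==0]=np.nan
    return im,P,i
def top(P,m,band=.004):
    q=P[m]; q=q[~np.isnan(q[:,2])]
    if len(q)<5: return None
    z=np.percentile(q[:,2],97); t=q[abs(q[:,2]-z)<band]
    return np.r_[(t.min(0)+t.max(0))[:2]/2, z, np.ptp(t,axis=0)[:2], len(t)]
E
python3 - <<'E'
from h import *
np.set_printoptions(precision=4,suppress=True)
for c in ['scene','side']:
    im,P,i=cloud(c); cv2.imwrite(f'pics/{c}0.png',im)
    print(c, 'cam at', -np.array(i['R']).T@i['t'])
    for t in ['dispenser','tube','gauge','stand','marker','marker_base','coin_roll_a','tumbler','tape_roll','coin_bowl','stapler','cup']:
        for r in nets.silhouettes(c,t)[:4]:
            if r['confidence']>.3: print(t,round(r['confidence'],2),np.round(r['extent']),top(P,r['region']))
print(ctrl.get_obs())
E
```

```text
scene cam at [ 1.4484 -0.496   0.857 ]
dispenser 0.95 [168. 220. 201. 250.] [  0.3986  -0.2247   0.0244   0.1014   0.0783 205.    ]
dispenser 0.87 [232. 196. 258. 216.] [ 0.3721 -0.0107  0.0267  0.1031  0.0922 99.    ]
dispenser 0.84 [298. 193. 327. 215.] [ 0.4528  0.186   0.0273  0.0939  0.0756 60.    ]
dispenser 0.77 [252. 228. 284. 255.] [  0.5488  -0.0179   0.0247   0.1058   0.0997 252.    ]
tube 0.61 [264. 208. 275. 240.] [ 0.5476 -0.0159  0.1021  0.0385  0.0402 65.    ]
gauge 0.54 [177. 213. 189. 239.] [ 0.5448 -0.2676  0.1755  0.0271  0.0228 46.    ]
stand 0.75 [173. 235. 203. 281.] [ 0.5493 -0.268   0.1269  0.0092  0.018  17.    ]
stand 0.67 [180. 217. 186. 236.] [ 0.5462 -0.267   0.1756  0.0243  0.0196 37.    ]
stand 0.45 [334. 185. 347. 205.] [ 0.5911  0.1929  0.1554  0.0308  0.0212 29.    ]
marker 0.69 [330. 187. 346. 206.] [ 0.5887  0.1935  0.1554  0.0355  0.0227 38.    ]
marker 0.44 [115. 263. 161. 318.] [  0.625   -0.4118   0.131    0.0904   0.085  189.    ]
marker_base 0.76 [327. 190. 350. 235.] [ 0.5908  0.1933  0.1535  0.0349  0.0235 43.    ]
marker_base 0.56 [254. 2
[... 1436 characters left out ...]
    ]
stand 0.68 [291. 277. 330. 340.] [ 0.5412 -0.2731  0.1238  0.0201  0.0106 36.    ]
stand 0.58 [309. 252. 320. 278.] [ 0.5415 -0.2672  0.1727  0.0222  0.0257 85.    ]
stand 0.52 [362. 294. 412. 379.] [  0.6226  -0.4117   0.1284   0.0886   0.0884 353.    ]
marker 0.5 [255. 162. 267. 185.] [ 0.5854  0.1912  0.1526  0.0309  0.0154 26.    ]Traceback (most recent call last):
  File "<stdin>", line 8, in <module>
  File "h.py", line 14, in top
    return np.r_[(t.min(0)+t.max(0))[:2]/2, z, np.ptp(t,axis=0)[:2], len(t)]
                  ~~~~~^^^
    return umr_minimum(a, axis, None, out, keepdims, initial, where)
ValueError: zero-size array to reduction operation minimum which has no identity
```

Run:
```python
from h import *
a=cv2.imread('pics/scene0.png')[170:330,90:450]; b=cv2.imread('pics/side0.png')[140:400,130:490]
cv2.imwrite('pics/c0.png',np.vstack([cv2.resize(a,(610,271)),cv2.resize(b,(610,325))*1])[:600])
o=ctrl.get_obs();print(o)
```

```text
{'time_s': 0.95, 'qpos': array([-6.65859268e-02,  2.99882282e-01,  1.52103919e+00,  5.42184425e-06,
        1.32069543e+00, -6.65747163e-02]), 'joint_vel': array([ 0.00139374,  0.0009136 , -0.00278311,  0.00083368,  0.00073974,
        0.00039504]), 'tau': array([-1.98487680e-03, -5.31657171e+01, -3.52919412e+01,  7.08641787e-02,
        2.13612750e-02, -2.13119728e-05]), 'ee_pos': array([5.49975355e-01, 7.87513713e-06, 2.05438710e-01]), 'eef_rot': array([-3.14158580e+00,  2.38449783e-05, -1.25524041e-05]), 'force': array([ 0.6142518 ,  0.30149562, -0.34040344]), 'moment': array([-0.03018059, -0.01136075,  0.02683968]), 'grip_width': 0.09436537416085856}
```

View pics/c0.png

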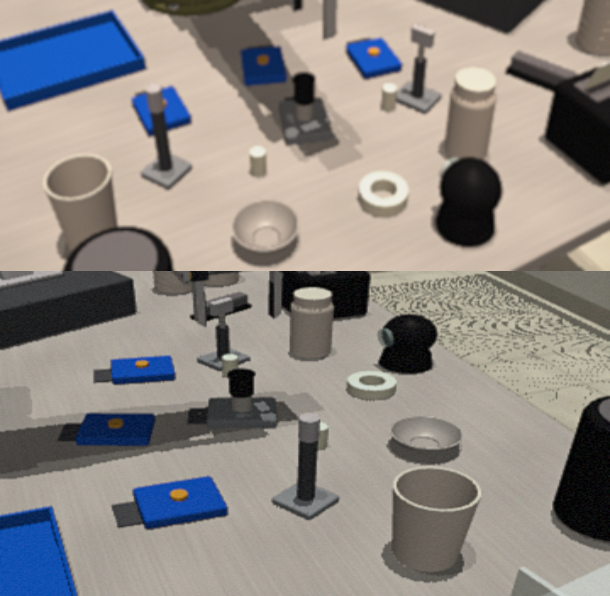

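{"name": "carry_out", "arguments": {"commands": [-1,0,-3,2,0,0,0,-1,0,-6,4,0,0,0,-1,-0.2,-9.5,6.5,0,0,0,-1,-0.4,-13,6.5,0,0,0,-1,-0.5,-16.5,6.5,0,0,0,-1,-0.6,-20,6.5,0,0,0,-1,-0.7,-23,6.5,0,0,0,-1,-0.7,-25.5,6.5,0,0,0,-1,-0.7,-26.7,6.5,0,0,0,-1,-0.7,-26.7,6.5,0,0,0,-1,-0.7,-26.7,6.5,0,0,0], "force": 20}}

```text
time_s: 1.87
ee_pos: [0.543, -0.2664, 0.2702]
eef_rot: [-3.141, 0.0, -0.0]
force: [0.9, -0.1, -0.7]
grip_width: 0.0941
```

Run:
```python
from h import *
np.set_printoptions(precision=4,suppress=True)
o=ctrl.get_obs();print(o['ee_pos'],o['eef_rot'],o['force'])
im,P,i=cloud('wrist'); cv2.imwrite('pics/w1.png',im); print('cam',-np.array(i['R']).T@i['t'])
for t in ['gauge','stand']:
    for r in nets.silhouettes('wrist',t)[:3]: print(t,round(r['confidence'],2),np.round(r['extent']),top(P,r['region']))
q=P[(P[...,2]>.168)&(P[...,2]<.18)&(abs(P[...,0]-.543)<.03)&(abs(P[...,1]+.267)<.03)]
print(len(q),q.min(0),q.max(0),(q.min(0)+q.max(0))/2)
```

```text
[ 0.543  -0.2664  0.2702] [-3.1411  0.0003 -0.0004] [ 0.9174 -0.1255 -0.726 ]
cam [ 0.5428 -0.1891  0.4489]
gauge 0.85 [270. 192. 294. 228.] [  0.5414  -0.2671   0.1734   0.0226   0.0225 501.    ]
stand 0.72 [252. 158. 305. 205.] [ 0.5413 -0.2611  0.1154  0.0203  0.0092 25.    ]
521 [ 0.5292 -0.2784  0.1683] [ 0.5527 -0.2555  0.1741] [ 0.5409 -0.267   0.1712]
```

View pics/w1.png

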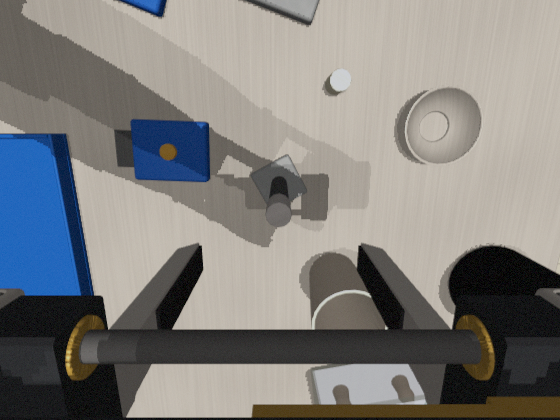

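{"name": "carry_out", "arguments": {"commands": [-1,-0.1,0,-3,0,0,0,-1,-0.2,0,-6,0,0,0,-1,-0.2,0,-9,0,0,0,-0.5,-0.2,0,-11.5,0,0,0,-0.2,-0.2,0,-13,0,0,0,0,-0.2,0,-13.4,0,0,0,0,-0.2,0,-13.4,0,0,0,1,-0.2,0,-13.4,0,0,0,1,-0.2,0,-13.4,0,0,0,1,-0.2,0,-13.4,0,0,0,1,-0.2,0,-13.4,0,0,0,1,-0.2,0,-13.4,0,0,0], "force": 20}}

```text
time_s: 3.02
ee_pos: [0.5415, -0.2656, 0.1373]
eef_rot: [3.141, -0.001, 0.002]
force: [0.3, -0.6, -0.2]
grip_width: 0.0376
```

{"name": "carry_out", "arguments": {"commands": [1,0,-0.1,-0.1,0,0,0,1,0,-0.1,-0.1,0,0,0,1,0,-0.1,-0.1,0,0,0,1,0,-0.1,-0.1,0,0,0,1,0,-0.1,-0.1,0,0,0,1,0,-0.1,-0.1,0,0,0], "force": 40}}

```text
time_s: 3.52
ee_pos: [0.5415, -0.2667, 0.1363]
eef_rot: [3.141, -0.001, 0.001]
force: [0.5, -1.0, -0.2]
grip_width: 0.0232
```

{"name": "carry_out", "arguments": {"commands": [1,0,0,0.5,0,0,0,1,0,0,1.5,0,0,0,1,0,0,3,0,0,0,1,0,0,5,0,0,0,1,0,0,7,0,0,0,1,0,0,9,0,0,0,1,0,0,11,0,0,0,1,0,0,13,0,0,0,1,0,0,14,0,0,0,1,0,0,14,0,0,0,1,0,0,14,0,0,0]}}

```text
time_s: 4.43
ee_pos: [0.5414, -0.2667, 0.2761]
eef_rot: [3.141, -0.001, 0.002]
force: [0.5, -0.6, -1.2]
grip_width: 0.0234
```

```bash
cat > look.py <<'E'
from h import *
np.set_printoptions(precision=4,suppress=True)
o=ctrl.get_obs();print(o['ee_pos'],o['eef_rot'],o['force'],o['grip_width'])
for c in ['side','scene','wrist']:
    im,P,i=cloud(c)
    e=o['ee_pos']
    # shaft slices below gripper
    for z in np.arange(e[2]-.115,e[2]-.01,.02):
        q=P[(abs(P[...,2]-z)<.006)&(abs(P[...,0]-e[0])<.03)&(abs(P[...,1]-e[1])<.03)]
        if len(q)>3: print(c,'z%.3f'%z,len(q),np.median(q,0),(q.min(0)+q.max(0))/2)
    q=P[(P[...,2]>.096)&(P[...,2]<.106)&(abs(P[...,0]-.547)<.035)&(abs(P[...,1]+.017)<.035)]
    if len(q)>5: print(c,'mouth',len(q),(q.min(0)+q.max(0))/2,np.ptp(q,axis=0))
    cv2.imwrite(f'pics/look_{c}_{o["time_s"]:.1f}.png',im)
E
python3 look.py; ls pics
```

```text
[ 0.5414 -0.2667  0.2761] [ 3.141  -0.0012  0.0015] [ 0.4864 -0.6433 -1.1894] 0.023409942387896347
side z0.161 18 [ 0.5397 -0.2708  0.162 ] [ 0.5411 -0.2694  0.1612]
side z0.181 37 [ 0.539  -0.2711  0.1811] [ 0.5401 -0.2686  0.1806]
side z0.201 34 [ 0.5403 -0.2714  0.2009] [ 0.5414 -0.2703  0.2012]
side z0.221 33 [ 0.5401 -0.2716  0.2213] [ 0.5408 -0.2705  0.2211]
side z0.241 37 [ 0.5386 -0.2719  0.2413] [ 0.5401 -0.2699  0.2409]
side z0.261 46 [ 0.5392 -0.2714  0.2617] [ 0.5412 -0.2695  0.2614]
side mouth 84 [ 0.5479 -0.0168  0.0986] [0.0388 0.043  0.0051]
scene z0.161 13 [ 0.546  -0.2677  0.1634] [ 0.5453 -0.2685  0.1613]
scene z0.181 21 [ 0.5459 -0.2691  0.1804] [ 0.5441 -0.2677  0.1811]
scene z0.201 22 [ 0.5468 -0.2688  0.2016] [ 0.5468 -0.268   0.2014]
scene z0.221 24 [ 0.5463 -0.2686  0.2217] [ 0.5464 -0.2675  0.2209]
scene z0.241 22 [ 0.546  -0.2693  0.2414] [ 0.546  -0.2684  0.2412]
scene z0.261 22 [ 0.5462 -0.2682  0.262 ] [ 0.5474 -0.2679  0.2611]
scene mouth 74 [ 0.5468 -0.016   0.1004] [0.0449 0.038  0.0088]
wrist z0.161 8 [ 0.5408 -0.2624  0.1653] [ 0.5408 -0.2632  0.1656]
wrist z0.181 48 [ 0.5404 -0.2615  0.1822] [ 0.5404 -0.2628  0.181 ]
wrist z0.201 57 [ 0.54   -0.2617  0.2022] [ 0.5404 -0.2632  0.2013]
wrist z0.221 75 [ 0.5409 -0.2617  0.2217] [ 0.5405 -0.2642  0.2207]
wrist z0.241 96 [ 0.5402 -0.2616  0.242 ] [ 0.5405 -0.2631  0.2411]
wrist z0.261 14 [ 0.5405 -0.2612  0.2565] [ 0.5409 -0.2611  0.2565]
c0.png
look_scene_4.4.png
look_side_4.4.png
look_wrist_4.4.png
scene0.png
side0.png
w1.png
```

{"name": "carry_out", "arguments": {"commands": [1,0,1,0,0,0,0,1,0,3,0,0,0,0,1,0.1,6,0,0,0,0,1,0.2,9,0,0,0,0,1,0.3,12,0,0,0,0,1,0.4,15,0,0,0,0,1,0.5,18,0,0,0,0,1,0.6,21,0,0,0,0,1,0.6,23.5,0,0,0,0,1,0.6,25,0,0,0,0,1,0.6,25,0,0,0,0,1,0.6,25,0,0,0,0]}}

```text
time_s: 5.58
ee_pos: [0.5469, -0.0158, 0.2744]
eef_rot: [-3.141, 0.002, 0.003]
force: [0.5, 0.2, -1.2]
grip_width: 0.0236
```

```bash
python3 look.py; ls pics|tail -6
```

```text
[ 0.5469 -0.0158  0.2744] [-3.1411  0.0016  0.0031] [ 0.4724  0.2095 -1.247 ] 0.023628607951645224
side z0.159 18 [ 0.5453 -0.0192  0.1616] [ 0.547  -0.0196  0.1603]
side z0.179 29 [ 0.5455 -0.0203  0.1804] [ 0.5469 -0.0203  0.1797]
side z0.199 28 [ 0.5452 -0.0206  0.1997] [ 0.5463 -0.0197  0.1993]
side z0.219 26 [ 0.5455 -0.0205  0.22  ] [ 0.5469 -0.0206  0.2196]
side z0.239 23 [ 0.5452 -0.0201  0.2396] [ 0.5458 -0.0206  0.2394]
side z0.259 28 [ 0.5448 -0.0207  0.2597] [ 0.5455 -0.0175  0.2597]
side mouth 87 [ 0.5477 -0.0159  0.0991] [0.0402 0.0422 0.0062]
scene z0.159 11 [ 0.5497 -0.0197  0.1593] [ 0.55   -0.0189  0.1605]
scene z0.179 18 [ 0.5513 -0.0209  0.1787] [ 0.5516 -0.0178  0.1795]
scene z0.199 15 [ 0.552  -0.02    0.1996] [ 0.5511 -0.0197  0.2002]
scene z0.219 19 [ 0.5522 -0.0204  0.219 ] [ 0.5493 -0.0202  0.2194]
scene z0.239 16 [ 0.5513 -0.0212  0.24  ] [ 0.5489 -0.0194  0.2387]
scene z0.259 20 [ 0.5517 -0.021   0.2598] [ 0.5507 -0.0192  0.2592]
scene mouth 83 [ 0.5478 -0.0149  0.1005] [0.0394 0.0424 0.0082]
wrist z0.179 45 [ 0.5458 -0.0121  0.1805] [ 0.5462 -0.0133  0.1793]
wrist z0.199 58 [ 0.5458 -0.0122  0.2011] [ 0.5462 -0.0138  0.1992]
wrist z0.219 77 [ 0.5467 -0.0124  0.221 ] [ 0.5463 -0.0146  0.2196]
wrist z0.239 87 [ 0.5467 -0.0121  0.2395] [ 0.5463 -0.0137  0.2395]
wrist z0.259 22 [ 0.5464 -0.0118  0.2553] [ 0.546  -0.0119  0.2559]
wrist mouth 567 [ 0.5466 -0.0149  0.0988] [0.0388 0.0375 0.0055]
look_side_5.6.png
look_wrist_4.4.png
look_wrist_5.6.png
scene0.png
side0.png
w1.png
```

Run:
```python
from h import *
a=cv2.imread('pics/look_wrist_5.6.png')[120:270,200:360]
b=cv2.imread('pics/look_side_5.6.png')[140:290,200:340]
cv2.imwrite('pics/c1.png',np.hstack([cv2.resize(a,(427,400),interpolation=2),cv2.resize(b,(373,400),interpolation=2)]))
```

```text
(no output)
```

View pics/c1.png

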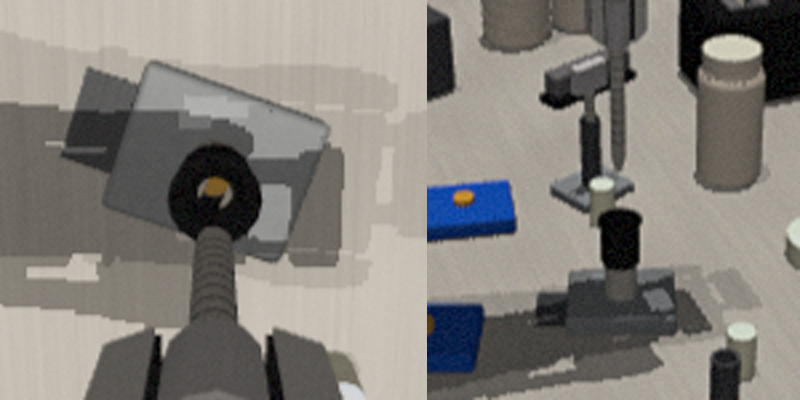

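{"name": "carry_out", "arguments": {"commands": [1,0,0.1,-1,0,0,0,1,0,0.1,-2.5,0,0,0,1,0,0.1,-4,0,0,0,1,0,0.1,-4.6,0,0,0,1,0,0.1,-4.6,0,0,0,1,0,0.1,-4.6,0,0,0]}}

```text
time_s: 6.23
ee_pos: [0.5471, -0.0166, 0.2287]
eef_rot: [-3.141, 0.001, 0.0]
force: [-0.3, 0.5, -1.4]
grip_width: 0.0234
```

```bash
python3 look.py|grep -v '0.1[0-9]9\|0.2'; ls pics|grep look|tail -3
python3 - <<'E'
from h import *
import glob
f=lambda c: sorted(glob.glob(f'pics/look_{c}_*'))[-1]
t=ctrl.get_obs()['time_s']
a=cv2.imread(f('wrist'))[140:230,230:330]
b=cv2.imread(f('side'))[180:270,220:320]
d=cv2.imread(f('scene'))[170:260,220:320]
cv2.imwrite('pics/c2.png',np.hstack([cv2.resize(q,(266,240),interpolation=2) for q in (a,b,d)]))
E
```

```text
side z0.114 16 [ 0.5458 -0.0208  0.1147] [ 0.5464 -0.0206  0.1139]
side z0.134 21 [ 0.5461 -0.0216  0.1346] [ 0.5463 -0.0204  0.1338]
side z0.154 24 [ 0.5457 -0.0205  0.1536] [ 0.5467 -0.0194  0.1538]
side z0.174 32 [ 0.5453 -0.0209  0.1733] [ 0.5466 -0.0204  0.1741]
side z0.194 30 [ 0.5461 -0.0215  0.1938] [ 0.5468 -0.02    0.1935]
side mouth 89 [ 0.5475 -0.0176  0.1001] [0.0396 0.0403 0.0083]
scene z0.114 10 [ 0.5506 -0.0187  0.1178] [ 0.5495 -0.0178  0.1147]
scene z0.134 21 [ 0.5512 -0.0204  0.1332] [ 0.5502 -0.0186  0.1337]
scene z0.154 17 [ 0.5515 -0.0198  0.1531] [ 0.5516 -0.0179  0.154 ]
scene z0.174 20 [ 0.5513 -0.019   0.1739] [ 0.5501 -0.019   0.1737]
scene z0.194 17 [ 0.5527 -0.019   0.1932] [ 0.5498 -0.017   0.194 ]
scene mouth 71 [ 0.548  -0.0159  0.1   ] [0.0418 0.0402 0.0079]
wrist z0.154 59 [ 0.5471 -0.0115  0.1553] [ 0.5468 -0.0135  0.1538]
wrist z0.174 71 [ 0.5471 -0.0116  0.1742] [ 0.5467 -0.0139  0.1738]
wrist z0.194 94 [ 0.5464 -0.0116  0.1944] [ 0.5467 -0.0133  0.1937]
wrist mouth 677 [ 0.5466 -0.0147  0.0987] [0.0391 0.0371 0.0051]
look_wrist_4.4.png
look_wrist_5.6.png
look_wrist_6.2.png
```

View pics/c2.png

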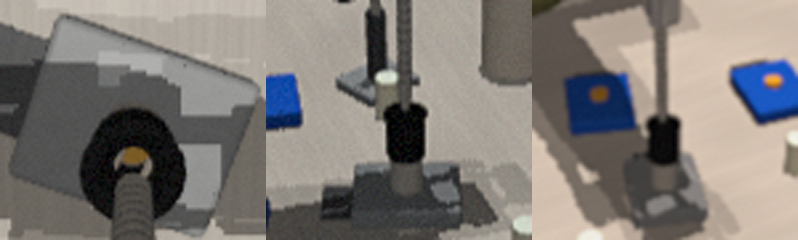

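{"name": "carry_out", "arguments": {"commands": [1,0,0,-0.4,0,0,0,1,0,0,-0.8,0,0,0,1,0,0,-1.2,0,0,0,1,0,0,-1.5,0,0,0,1,0,0,-1.5,0,0,0]}}

```text
time_s: 6.8
ee_pos: [0.5471, -0.0164, 0.2135]
eef_rot: [-3.141, 0.001, 0.0]
force: [-0.3, 0.5, -1.4]
grip_width: 0.0234
```

{"name": "carry_out", "arguments": {"commands": [1,0,0,-0.2,0,0,0,1,0,0,-0.4,0,0,0,1,0,0,-0.6,0,0,0,1,0,0,-0.8,0,0,0,1,0,0,-0.9,0,0,0,1,0,0,-0.9,0,0,0]}}

```text
time_s: 7.3
ee_pos: [0.547, -0.0164, 0.2043]
eef_rot: [-3.141, 0.002, 0.0]
force: [-0.1, 0.5, -1.9]
grip_width: 0.0235
```

{"name": "carry_out", "arguments": {"commands": [1,0,0,-0.2,0,0,0,1,0,0,-0.4,0,0,0,1,0,0,-0.6,0,0,0,1,0,0,-0.8,0,0,0,1,0,0,-0.8,0,0,0]}}

```text
time_s: 7.72
ee_pos: [0.5469, -0.0164, 0.1959]
eef_rot: [-3.141, 0.002, 0.0]
force: [1.0, 0.1, -2.4]
grip_width: 0.0232
```

{"name": "carry_out", "arguments": {"commands": [1,0,0,-0.2,0,0,0,1,0,0,-0.4,0,0,0,1,0,0,-0.4,0,0,0]}}

```text
time_s: 7.97
ee_pos: [0.5468, -0.0163, 0.1913]
eef_rot: [-3.141, 0.003, 0.0]
force: [1.2, 0.9, -4.2]
grip_width: 0.0231
```

{"name": "carry_out", "arguments": {"commands": [1,0,0,-0.2,0,0,0,1,0,0,-0.4,0,0,0,1,0,0,-0.4,0,0,0]}}

```text
time_s: 8.22
ee_pos: [0.5466, -0.0163, 0.1868]
eef_rot: [-3.141, 0.003, 0.0]
force: [0.4, 0.6, -3.5]
grip_width: 0.0235
```

```bash
cat > look2.py <<'E'
from h import *
np.set_printoptions(precision=4,suppress=True)
for c in ['side','scene','wrist']:
    o=ctrl.get_obs();print(o['ee_pos'],o['force'],o['moment'],o['tau'][:3])
    im,P,i=cloud(c); e=o['ee_pos']
    cv2.imwrite(f'pics/l_{c}_{o["time_s"]:.1f}.png',im)
    q=P[(abs(P[...,0]-e[0])<.02)&(abs(P[...,1]-e[1])<.016)&(P[...,2]>.106)&(P[...,2]<e[2]+.1)]
    if len(q): print(c,len(q),np.median(q[q[:,2]<e[2]-.01],0))
E
python3 look2.py
```

```text
[ 0.5466 -0.0163  0.1868] [ 0.4223  0.5746 -3.5452] [ 0.0294 -0.3403 -0.0098] [ -0.1158 -55.4175 -35.9912]
side 651 [ 0.545  -0.0205  0.143 ]
[ 0.5466 -0.0163  0.1869] [ 1.3648  1.0614 -5.4906] [ 0.0652 -0.2881 -0.007 ] [ -0.1177 -55.6944 -36.185 ]
scene 287 [ 0.5508 -0.0197  0.1423]
[ 0.5466 -0.0163  0.1869] [ 0.1526 -0.3446 -4.6742] [ 0.0661 -0.2455  0.013 ] [ -0.1133 -55.5569 -36.1604]
wrist 7045 [ 0.5461 -0.0113  0.1427]
```

{"name": "carry_out", "arguments": {"commands": [1,0,0,-0.1,0,0,0,1,0,0,-0.2,0,0,0]}}

```text
time_s: 8.53
ee_pos: [0.5469, -0.0164, 0.1854]
eef_rot: [-3.141, 0.002, 0.0]
force: [0.2, 0.3, 1.8]
grip_width: 0.0237
```

{"name": "carry_out", "arguments": {"commands": [1,0,0,-0.1,0,0,0,1,0,0,-0.2,0,0,0]}}

```text
time_s: 8.7
ee_pos: [0.547, -0.0164, 0.1837]
eef_rot: [-3.141, 0.001, 0.0]
force: [-0.5, -0.3, 1.7]
grip_width: 0.0234
```

{"name": "carry_out", "arguments": {"commands": [1,0,0,-0.1,0,0,0,1,0,0,-0.2,0,0,0]}}

```text
time_s: 8.87
ee_pos: [0.5471, -0.0164, 0.1818]
eef_rot: [-3.141, 0.001, 0.0]
force: [-0.1, 0.6, 2.3]
grip_width: 0.0233
```

{"name": "carry_out", "arguments": {"commands": [1,0,0,-0.1,0,0,0,1,0,0,-0.2,0,0,0]}}

```text
time_s: 9.03
ee_pos: [0.547, -0.0164, 0.1796]
eef_rot: [-3.141, 0.001, 0.0]
force: [-0.6, 0.4, 2.4]
grip_width: 0.0236
```

{"name": "carry_out", "arguments": {"commands": [1,0,0,-0.1,0,0,0,1,0,0,-0.2,0,0,0]}}

```text
time_s: 9.2
ee_pos: [0.5471, -0.0164, 0.1775]
eef_rot: [-3.141, 0.001, 0.0]
force: [0.3, -0.2, 1.9]
grip_width: 0.0231
```

{"name": "carry_out", "arguments": {"commands": [1,0,0,-0.1,0,0,0,1,0,0,-0.2,0,0,0]}}

```text
time_s: 9.37
ee_pos: [0.547, -0.0164, 0.1754]
eef_rot: [-3.141, 0.001, 0.0]
force: [-0.6, 0.1, 2.0]
grip_width: 0.0233
```

{"name": "carry_out", "arguments": {"commands": [1,0,0,-0.1,0,0,0,1,0,0,-0.2,0,0,0]}}

```text
time_s: 9.53
ee_pos: [0.547, -0.0164, 0.1733]
eef_rot: [-3.141, 0.001, 0.0]
force: [0.5, -1.3, 2.2]
grip_width: 0.0231
```

{"name": "carry_out", "arguments": {"commands": [1,0,0,-0.1,0,0,0,1,0,0,-0.2,0,0,0]}}

```text
time_s: 9.7
ee_pos: [0.547, -0.0164, 0.1711]
eef_rot: [-3.141, 0.001, 0.0]
force: [-0.1, 0.6, 2.2]
grip_width: 0.0235
```

{"name": "carry_out", "arguments": {"commands": [1,0,0,-0.1,0,0,0,1,0,0,-0.2,0,0,0]}}

```text
time_s: 9.87
ee_pos: [0.547, -0.0164, 0.169]
eef_rot: [-3.141, 0.001, 0.0]
force: [-0.3, 0.2, 1.0]
grip_width: 0.0233
```

{"name": "carry_out", "arguments": {"commands": [1,0,0,-0.1,0,0,0,1,0,0,-0.2,0,0,0]}}

```text
time_s: 10.03
ee_pos: [0.547, -0.0164, 0.1669]
eef_rot: [-3.141, 0.001, 0.0]
force: [-0.5, 0.1, 2.1]
grip_width: 0.023
```

{"name": "carry_out", "arguments": {"commands": [1,0,0,-0.1,0,0,0,1,0,0,-0.2,0,0,0]}}

```text
time_s: 10.2
ee_pos: [0.547, -0.0164, 0.1648]
eef_rot: [-3.141, 0.001, 0.0]
force: [1.2, 0.5, 2.2]
grip_width: 0.023
```

{"name": "carry_out", "arguments": {"commands": [1,0,0,-0.1,0,0,0,1,0,0,-0.2,0,0,0]}}

```text
time_s: 10.37
ee_pos: [0.547, -0.0164, 0.1626]
eef_rot: [-3.141, 0.001, 0.0]
force: [0.1, -0.3, 1.6]
grip_width: 0.0234
```

{"name": "carry_out", "arguments": {"commands": [1,0,0,-0.1,0,0,0,1,0,0,-0.2,0,0,0]}}

```text
time_s: 10.53
ee_pos: [0.5471, -0.0164, 0.1608]
eef_rot: [-3.141, 0.001, 0.0]
force: [-0.9, 0.2, 6.9]
grip_width: 0.0236
```

{"name": "carry_out", "arguments": {"commands": [1,0,0,-0.1,0,0,0,1,0,0,-0.2,0,0,0]}}

```text
time_s: 10.7
ee_pos: [0.5473, -0.0164, 0.1594]
eef_rot: [-3.141, 0.0, 0.0]
force: [-2.3, -0.0, 9.5]
grip_width: 0.0234
```

{"name": "carry_out", "arguments": {"commands": [1,0,0,0,0,0,0]}}

```text
time_s: 10.78
ee_pos: [0.5472, -0.0164, 0.1595]
eef_rot: [-3.141, 0.0, 0.0]
force: [-1.4, 0.6, 4.4]
grip_width: 0.0231
```

{"name": "carry_out", "arguments": {"commands": [1,0,0,-0.07,0,0,0,1,0,0,-0.14,0,0,0]}}

```text
time_s: 10.95
ee_pos: [0.5474, -0.0164, 0.1589]
eef_rot: [-3.141, -0.0, 0.0]
force: [-2.7, -0.1, 11.6]
grip_width: 0.0231
```

{"name": "carry_out", "arguments": {"commands": [1,0,0,0,0,0,0,0.3,0,0,0,0,0,0,0.2,0,0,0,0,0,0,0,0,0,0,0,0,0,0,0,0,0,0,0,0,0,0,0,0,0,0,0,0,0,0,0,0,0]}}

```text
schema error: expected a multiple of 7 numbers
```

{"name": "carry_out", "arguments": {"commands": [1,0,0,0,0,0,0,0.3,0,0,0,0,0,0,0,0,0,0,0,0,0,0,0,0,0,0,0,0,0,0,0,0,0,0,0,0,0,0,0,0,0,0]}}

```text
time_s: 11.45
ee_pos: [0.5473, -0.0164, 0.1587]
eef_rot: [-3.141, -0.0, 0.0]
force: [0.5, -1.0, 0.4]
grip_width: 0.0468
```

{"name": "carry_out", "arguments": {"commands": [0,0,0,1,0,0,0,0,0,0,3,0,0,0,0,0,0,5.5,0,0,0,0,0,0,8,0,0,0,0,0,0,10,0,0,0,0,0,0,11,0,0,0,0,0,0,11,0,0,0]}}

```text
time_s: 12.03
ee_pos: [0.5479, -0.0164, 0.2712]
eef_rot: [3.141, -0.004, 0.001]
force: [-0.1, 0.6, 0.2]
grip_width: 0.0467
```

```bash
cat > tops.py <<'E'
from h import *
import sys
np.set_printoptions(precision=4,suppress=True)
o=ctrl.get_obs();print(o['ee_pos'],o['eef_rot'],o['force'])
for c in ['side','scene','wrist']:
    im,P,i=cloud(c); cv2.imwrite(f'pics/t_{c}_{o["time_s"]:.1f}.png',im)
    for n,x,y in [('gauge',.547,-.0164),('marker',.588,.192)]:
        q=P[(abs(P[...,0]-x)<.03)&(abs(P[...,1]-y)<.03)&(P[...,2]>.135)&(P[...,2]<.225)]
        if len(q)<10: continue
        z=np.percentile(q[:,2],95); t=q[abs(q[:,2]-z)<.003]; zt=np.median(t[:,2])
        t=q[abs(q[:,2]-zt)<.003]
        r=cv2.minAreaRect((t[:,:2]*1e3).astype(np.float32))
        print(c,n,len(t),'z %.4f'%zt,(t.min(0)+t.max(0))/2,np.round(r[0],1),np.round(r[1],1),round(r[2],1))
E
python3 tops.py
```

```text
[ 0.5479 -0.0164  0.2712] [ 3.1415 -0.0039  0.0005] [-0.0985  0.5906  0.1819]
side gauge 50 z 0.1954 [ 0.5469 -0.0186  0.1949] [546.8 -18.6] [22.3 20.7] 73.0
side marker 41 z 0.1511 [0.5881 0.1932 0.1509] [587.6 194.6] [41.8 17.3] 20.6
scene gauge 36 z 0.1982 [ 0.5481 -0.0168  0.1982] [548.3 -17.7] [20.5 22.8] 74.0
scene marker 43 z 0.1540 [0.5889 0.1946 0.1538] [589.2 193.1] [37.8 18.8] 24.1
wrist gauge 622 z 0.1967 [ 0.546  -0.0165  0.1963] [546.1 -16.6] [23.  23.1] 69.4
```

{"name": "carry_out", "arguments": {"commands": [0,0,1,0,0,0,-0.1,0,0.3,3,0,0,0,-0.2,0,0.7,5.5,0,0,0,-0.3,0,1.2,8,0,0,0,-0.42,0,1.7,10.5,0,0,0,-0.54,0,2.2,13,0,0,0,-0.66,0,2.7,15.5,0,0,0,-0.78,0,3.2,18,0,0,0,-0.9,0,3.7,20,0,0,0,-1.0,0,4,20.9,0,0,0,-1.1,0,4,20.9,0,0,0,-1.18,0,4,20.9,0,0,0,-1.18]}}

```text
time_s: 13.18
ee_pos: [0.5866, 0.1931, 0.2655]
eef_rot: [3.139, 0.002, -1.182]
force: [0.3, -0.6, 0.2]
grip_width: 0.0469
```

```bash
python3 tops.py
python3 - <<'E'
from h import *
import glob
cv2.imwrite('pics/c3.png',cv2.imread(sorted(glob.glob('pics/t_wrist*'))[-1]))
E
```

```text
[0.5866 0.1931 0.2655] [ 3.1392  0.0022 -1.1824] [ 0.2863 -0.6472  0.1574]
side gauge 50 z 0.1958 [ 0.5463 -0.0185  0.1951] [546.8 -18.5] [22.8 20.5] 70.4
side marker 45 z 0.1512 [0.5886 0.1935 0.1511] [588.5 194.8] [41.5 18.7] 23.9
scene gauge 42 z 0.1983 [ 0.5489 -0.0188  0.1978] [548.7 -18.7] [21.4 22.6] 83.5
scene marker 43 z 0.1539 [0.5897 0.1941 0.1533] [590.3 193.5] [39.2 15.7] 22.3
wrist marker 592 z 0.1523 [0.5871 0.1952 0.1521] [587.3 195.5] [39.3 13.5] 22.8
```

View pics/c3.png

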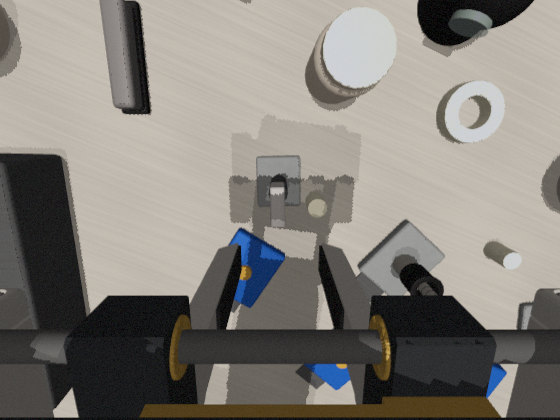

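{"name": "carry_out", "arguments": {"commands": [0,0.1,0.2,-3,0,0,0.01,0,0.1,0.2,-6,0,0,0.01,0,0.1,0.2,-9,0,0,0.01,0,0.1,0.2,-12,0,0,0.01,0,0.1,0.2,-14,0,0,0.01,0,0.1,0.2,-14.7,0,0,0.01,0.2,0.1,0.2,-14.7,0,0,0.01,0.4,0.1,0.2,-14.7,0,0,0.01,1,0.1,0.2,-14.7,0,0,0.01,1,0.1,0.2,-14.7,0,0,0.01,1,0.1,0.2,-14.7,0,0,0.01,1,0.1,0.2,-14.7,0,0,0.01], "force": 20}}

```text
time_s: 14.33
ee_pos: [0.5877, 0.1955, 0.1206]
eef_rot: [-3.141, 0.004, -1.166]
force: [-2.3, 5.9, 2.5]
grip_width: 0.0136
```

{"name": "carry_out", "arguments": {"commands": [1,0,0,0,0,0,0,1,0,0,0,0,0,0,1,0,0,0,0,0,0,1,0,0,0,0,0,0], "force": 30}}

```text
time_s: 14.67
ee_pos: [0.5877, 0.1955, 0.1208]
eef_rot: [-3.141, 0.004, -1.166]
force: [-2.7, 1.5, 1.9]
grip_width: 0.0139
```

{"name": "carry_out", "arguments": {"commands": [1,0,0,0.5,0,0,0,1,0,0,1,0,0,0,1,0,0,1.7,0,0,0,1,0,0,2.5,0,0,0,1,0,0,3.3,0,0,0,1,0,0,4,0,0,0,1,0,0,4.4,0,0,0,1,0,0,4.4,0,0,0,1,0,0,4.4,0,0,0]}}

```text
time_s: 15.42
ee_pos: [0.5877, 0.1955, 0.1658]
eef_rot: [-3.14, 0.004, -1.166]
force: [-3.3, -0.2, 1.9]
grip_width: 0.014
```

```bash
python3 tops.py
```

```text
[0.5877 0.1955 0.1658] [-3.1399  0.0036 -1.1663] [-3.2663 -0.1763  1.8905]
side gauge 50 z 0.1957 [ 0.5464 -0.0167  0.1953] [547. -18.] [22.6 20.6] 70.4
side marker 34 z 0.2220 [0.5883 0.1917 0.222 ] [588.7 192.3] [20.5 38. ] 24.8
scene gauge 38 z 0.1977 [ 0.5476 -0.017   0.1975] [547.9 -16.5] [21.6 22.9] 61.9
scene marker 22 z 0.2211 [0.5955 0.1947 0.2212] [589.5 193.6] [19.5 37.3] 25.1
wrist gauge 72 z 0.1470 [ 0.546  -0.0118  0.1469] [545.6 -11.3] [11.1  4. ] 12.6
wrist marker 439 z 0.2213 [0.5908 0.1988 0.2213] [588.4 195.6] [18.3 38.4] 23.1
```

{"name": "carry_out", "arguments": {"commands": [0.4,0,0,0,0,0,0,0,0,0,0,0,0,0,0,0,0,0,0,0,0,0,0,0,0,0,0,0,0,0,0,1,0,0,0,0,0,0,3,0,0,0,0,0,0,6,0,0,0,0,0,0,9,0,0,0,0,0,0,10.5,0,0,0,0,0,0,11,0,0,0,0,0,0,11,0,0,0]}}

```text
time_s: 16.48
ee_pos: [0.588, 0.1956, 0.2765]
eef_rot: [-3.138, 0.003, -1.166]
force: [0.4, -0.5, 0.2]
grip_width: 0.0467
```

```bash
for k in 1 2 3; do python3 tops.py | cut -c1-30; done
```

```text
[0.588  0.1956 0.2765] [-3.138
side gauge 50 z 0.1953 [ 0.546
side marker 41 z 0.1956 [0.586
scene gauge 35 z 0.1985 [ 0.54
scene marker 44 z 0.1986 [0.59
wrist marker 765 z 0.1966 [0.5
[0.5874 0.1954 0.2736] [ 3.140
side gauge 47 z 0.1957 [ 0.547
side marker 40 z 0.1964 [0.586
scene gauge 40 z 0.1981 [ 0.54
scene marker 45 z 0.1983 [0.58
wrist marker 765 z 0.1966 [0.5
[0.5875 0.1954 0.274 ] [ 3.141
side gauge 51 z 0.1957 [ 0.546
side marker 43 z 0.1954 [0.586
scene gauge 37 z 0.1983 [ 0.54
scene marker 42 z 0.1984 [0.58
wrist marker 770 z 0.1966 [0.5
```

Run:
```python
from h import *
import glob
f=sorted(glob.glob('pics/t_scene*'))[-1]; g=f.replace('scene','side')
a=cv2.imread(f)[170:330,90:450]; b=cv2.imread(g)[140:400,130:490]
cv2.imwrite('pics/c4.png',np.vstack([cv2.resize(a,(610,271)),cv2.resize(b,(610,325))]))
```

```text
(no output)
```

View pics/c4.png

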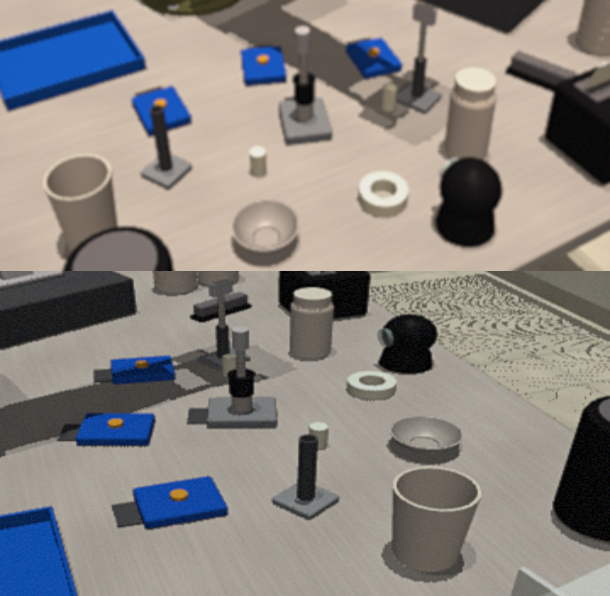

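The gauge stands upright in the tube (head at (303,33) in the upper picture), the marker is raised (head at (425,12)), the stand is empty, and the bystanders look unmoved.

```bash
python3 -c "
from h import *
print(ticket.hand_in())"
```

```text
the job is handed in; nothing more can be done
None
```

The gauge is standing on the coins in the tube and the level marker is raised level with its top. The job was handed in at about 17 s of the 59 s allowed.

- **Gauge:** I took it from its stand and slid it down the tube through the guide. The wrist reading stayed at about 2 N while sliding (guide drag less the gauge's weight). It then climbed to 6.9, 9.5 and 11.6 N on the coins, which I estimate as 9–10 N on the coins themselves. I released it there; its top is about 196 mm above the counter, which puts its foot about 64 mm below the tube's mouth.
- **Marker:** I raised it about 45 mm and let go. Three fresh looks from the side and scene cameras put the two tops within 0.7 mm of each other, and mostly within 0.3 mm.
- **Last checks:** The final picture shows the gauge upright in the grey dispenser's tube, the stand empty and the bystanders apparently unmoved. The open gripper was hovering clear with no contact force.
- **Readings that disagreed:**
  - The side and scene cameras differ by about 2.5 mm in absolute height. I compared the two tops within each camera, so this does not affect the levelling.
  - The wrist force read about −4 N while pausing in the guide. I took this as the drag reversing when the arm settled; it turned positive again once the arm moved.

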